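Stow the sanding drum and snap the slide-top box shut

TASK

Take the dark red sanding drum from the bench and set it down gently, upright, in the open pocket of the green slide-top box. Then slide the lid shut along its grooves, forcing it over the sprung brass ridge until the ridge has snapped up behind the lid's rib, but only firmly enough for that: do not jam the lid in its grooves or crush the rubber buffer that stops it. Leave the other things on the bench where they are.

Things in the scene. Friction and masses are not known exactly. Their poses are not given: they have to be found in the camera images.
- box: Green wooden box screwed to the bench, 124 mm wide (x), 298 mm long (y -138 to +160 mm), 75 mm tall; floor 6 mm thick. Origin on the bench near its middle; yaw up to 0.3 rad. The lid slides along its y and shuts towards +y, resting on the sides' tops at 63 mm with 2 mm side play, under lips (underside 70.5 mm, top 75 mm) that leave 96 mm between them.
- ridge_mean (a point): Point of the box where the crest of the catch's brass ridge lies on average: 88 mm along +y from the origin, 62.5 mm above the bench. The steel catch, with ridge (60 mm long in x) and rubber buffer 36.5 mm beyond its crest, sits in slotted holes: from start to start it is up to 16 mm nearer or farther in y than this point, which is not measured.
- pocket (a point): Centre of the floor of the open pocket, 6 mm above the bench, 25 mm along the box's +y from the box origin. The pocket is 92 mm wide (x) and 68 mm long (y), its cross walls 50 mm above the bench. At the start the lid covers at most 12 mm of its -y end.
- lid: Pale wooden lid, loose in the grooves, 108 mm wide (x), 238 mm long (y), 6 mm thick, 0.2 to 0.45 kg, slides with about 1 N. Origin: centre of its underside; axes as the box's. A 5 mm rib hangs under its +y end, 3 to 33 mm behind the leading edge. Its origin is at y -133 to -118 mm of the box at the start, -12 to +22 mm when shut (depends on the catch); rib meets ridge 40 mm before.
- handle (a point): Top centre of the orange bar on the lid, 95 mm above the bench, 10 mm along +y from the lid's origin. The bar is 50 mm long (x), 14 mm thick (y), 26 mm tall, standing on the lid's top at 69 mm.
- ridge (a joint): Sprung brass ridge in the box's end catch: 0 when up, grows to 0.0045 m or so as the lid's rib presses it down. The push needed climbs to 7 to 11 N over the first 8 mm as the rib rides up, stays near 3 to 6 N for 30 mm while the rib crosses the crest, then falls to nothing as the ridge snaps up behind the rib and locks the lid.
- buffer (a joint): Rubber buffer that the lid's leading edge meets about 1.5 mm after the snap: 0 when untouched, in m of squash; it pushes back with 7 N per mm and is crushed beyond 0.002 m (14 N).
- drum: Dark red sanding drum, 42 mm across and 20 mm tall, standing on the bench, with a plain steel shank 14 mm across rising 25 mm from its middle (top 45 mm above its underside); about 0.14 kg. Origin at the centre of its underside, z up the shank.
- worn_drum: Worn grey drum of the same shape; leave alone. Origin under its centre.
- flap_wheel: Brown flap wheel, 52 mm across, 18 mm tall with a 12 mm brass shank 26 mm tall; leave alone. Origin under its centre.
- sleeve: Dark red hollow sanding sleeve, 72 mm across, 50 mm tall; leave alone. Origin under its centre.
- wrench: Steel wrench, 200 mm, lying; leave alone. Origin under its middle.
- bottle: White bottle, 66 mm across, 190 mm tall; leave alone. Origin under its centre.
- tape: Blue roll of tape lying flat, 90 mm across, 22 mm tall; leave alone. Origin under its centre.

How it is judged:
By the outcome, as a careful person would: the job done as asked, in the order asked, and still so for the second after the job is handed in, with the robot touching nothing.
It also fails if it takes over 54 s, if anything falls off the work surface, if the arm or the gripper's body presses on something with over 40 N, if the wrist force passes 120 N, or if a joint passes its speed limit or range.

ROBOT

A 6-joint arm with a two-finger parallel gripper is mounted at the origin on the work surface. World frame = base frame: x ahead of the robot, y to its left, z up, the work surface at z = 0. Lengths are in m, angles in rad, forces in N, time in s.
With the tool pointing down it reaches from about 0.375 to 0.9 m from the base axis. Payload 3.1 kg.
Tool frame: the origin (TCP) lies at the centre of the arm's flange, where the gripper is bolted on; the fingertips stand robot.tip_extent ahead of it and the grasp point (between the pads) lies 164 mm ahead of it (robot.tip_extent is the distance from the TCP to the fingertips, in m); z points along the fingers, y is the line along which they close (so a half turn about z gives the same grasp; the last joint's range is limited). The gripper opens to 87 mm and grips with 3 to 60 N. Pads are 19 mm wide; open, the fingers measure 117 mm over their backs; the gripper's body (75 mm by 190 mm) begins 51 mm behind the grasp point.
Start: joints at [0.964, 0.527, 1.433, -0, 1.181, -0.178], TCP at [0.26, 0.568, 0.405] pointing down, gripper open.
Joint ranges: [-3.08, 3.08], [-0.75, 2.2], [0.22, 2.44], [-1.43, 4.57], [0, 2.65], [-2.85, 2.85]. Speed limits (rad/s): [2.79, 2.79, 3.14, 3.14, 3.14, 3.14].

INTERFACE

Orientations are given as a unit quaternion [x, y, z, w].
In Python, from rig import get_obs, camera, hand_in, cut_out, robot gives the robot as it stands.
- The arm moves only by the tool step_arm, never from a script. Its argument "rows" is a list of rows, each a list of 6 numbers: the shift along the world's x, y, z in m, then the turn, a rotation vector about the world's x, y, z in degrees. A call has 1 to 12 rows; each row shifts and turns the commanded pose from where the row before left it; what a row does not reach is not made up. A row lasts 1/8 s, in which the tool goes at most 62.5 mm and 10.7 degrees, less where a joint would pass 70% of its speed; a pose out of reach is approached as far as the arm can. A call is refused whole if a number of a shift passes 0.0625 or a number of a turn 10.7, either way. A call with a gripper value outside its range is refused whole. "jaw" is the finger opening in m, from 0 to 0.087, set as the call begins (left out, the last holds). The fingers move at their own pace and stop on an object; "squeeze" is the grip in N (left out, the last holds). Time passes only in rows, so rows that do not move let the fingers close. It gives the time, the measured TCP pose, the force, the opening and the grip force at its end, in the units of the state.
- get_obs(): the state, without advancing time (a new reading comes with each control period).
- camera(name): name is "side" or "top"; returns a dict with "pixels" (420x560x3 uint8, blue, green, red), "depth" (420x560 float32, m along the optical axis (not along the pixel's ray), 0 where there is no reading), "fov_y" (degrees; the focal length in pixels is half the picture's height over the tangent of half this angle, whatever the lens; pixels are square), "cx", "cy" (the principal point, pixels), "extrinsics" (4x4, takes a point from camera to world coordinates). Camera axes: x right, y up, looking along -z (the intrinsics and any distortion apply to the point x, -y, -z); pixel columns grow to the right and rows downward; lengths in m; the calibration is good to about 2 mm. A picture is of the moment at which its call begins.
- hand_in(): hands the job in; it is judged then, once.
Trained networks look in the newest picture that a camera, given by its name, has taken for a name from the list of things; names that differ only in an ending like _2 or _b are one class to them, and where a whole thing is asked for, a point or a joint stands for the part that bears it (a point fixed in the world has none). Each returns a list of dicts, best first, with "confidence" (0 to 1); they miss things now and then, are a little off and sometimes report something else, mostly with a low value. They report only what shows in the picture. A call takes as long as a camera call.
- cut_out(label, camera): "region" (420x560 bool, what is visible of it) and "extent" ([centre column, centre row, width, height] in pixels, round what is visible of it).
The state is a dict: "time": time; "q": joint angles; "joint_velocities": joint speeds; "joint_torque": joint torques, N m; "position": TCP position; "tool_rot": TCP orientation; "ft_force": force on the tool from outside, world axes, zero at the start; "moment": the same for the moment, N m; "grip_width": finger opening in m; "grip_force": force on a finger pad.
Only numpy, scipy, OpenCV 4.12 (cv2) and the standard library are available. Lean on these libraries where they do the work, as an engineer would, in place of code of your own. Each camera call takes 0.05 s, during which the arm holds its last target. There are 200 camera calls.

## Working session

There is one attempt and no reset: what is moved stays moved. The work goes in short steps, Python scripts to look and compute and a tool call to move; the robot and the scene stay as the last step left them, time stands still between calls to the robot, and variables do not carry over. Pictures are saved under pics/ and viewed, at most 10 in all, crops included, and the job is handed in when it is done.

Besides the shell and the picture viewer there is one more tool, called by a JSON object that holds its "op" and its "data", one argument or row to a line. step_arm: Moves the arm, as the interface text tells. Its arguments: {"type":"object","properties":{"rows":{"type":"array"},"jaw":{"type":"number"},"squeeze":{"type":"number"}},"required":["rows"]}

```bash
mkdir -p pics; cat > h.py <<'E'
import numpy as np, cv2
from rig import get_obs, camera, hand_in, cut_out, robot
def cloud(c):
    d=c["depth"];h,w=d.shape;f=h/2/np.tan(np.radians(c["fov_y"])/2)
    u,v=np.meshgrid(np.arange(w),np.arange(h))
    P=np.stack([(u-c["cx"])/f*d,-(v-c["cy"])/f*d,-d],-1)
    E=np.array(c["extrinsics"]);W=P@E[:3,:3].T+E[:3,3];W[d<=0]=np.nan
    return W
E
python3 - <<'E'
from h import *
o=get_obs();print(o["time"],o["position"],o["tool_rot"],robot.tip_extent)
for n in ("top","side"):
    c=camera(n);cv2.imwrite(f"pics/{n}0.png",c["pixels"]);W=cloud(c);np.save(n+"W.npy",W);print(n,[k for k in c],c["fov_y"],np.round(c["extrinsics"],3).tolist())
    for l in ("drum","worn_drum","box","lid","handle","sleeve","flap_wheel","bottle","tape","wrench","ridge"):
        for r in cut_out(l,n)[:2]:
            p=W[r["region"]];p=p[~np.isnan(p[:,0])]
            print(l,round(r["confidence"],2),np.round(r["extent"]),len(p),np.round(np.median(p,0),3) if len(p) else '',np.round(np.percentile(p,[3,97],axis=0),3).tolist() if len(p) else '')
E
```

```text
0.0 [0.25963143 0.56815098 0.40377275] [ 2.12749424e-01  9.77106215e-01 -9.84706385e-04 -3.95963537e-04] 0.1822
top ['pixels', 'depth', 'fov_y', 'cx', 'cy', 'extrinsics'] 50.5208040856446 [[0.026, 0.998, -0.057, 0.51], [-0.999, 0.027, 0.017, 0.058], [0.019, 0.057, 0.998, 1.193], [0.0, 0.0, 0.0, 1.0]]
drum 0.63 [400. 266.  18.  15.] 199 [ 0.443 -0.289  0.018] [[0.425, -0.31, 0.006], [0.459, -0.273, 0.043]]
drum 0.18 [132. 284.  31.  31.] 552 [0.382 0.413 0.041] [[0.349, 0.377, -0.003], [0.415, 0.444, 0.051]]
worn_drum 0.73 [406. 198.  19.  20.] 184 [ 0.622 -0.303  0.019] [[0.607, -0.324, 0.011], [0.64, -0.288, 0.044]]
box 0.89 [260. 202. 129.  76.] 2884 [0.61  0.108 0.049] [[0.518, -0.036, 0.0], [0.677, 0.217, 0.076]]
lid 0.96 [318. 218.  98.  61.] 3758 [ 0.564 -0.064  0.067] [[0.502, -0.17, 0.062], [0.62, 0.051, 0.087]]
handle 0.75 [318. 219.  98.  67.] 3731 [ 0.564 -0.063  0.067] [[0.502, -0.168, 0.063], [0.621, 0.052, 0.087]]
sleeve 0.8 [129. 285.  32.  32.] 590 [0.377 0.415 0.038] [[0.346, 0.377, -0.004], [0.414, 0.446, 0.051]]
sleeve 0.21 [318. 219. 102.  62.] 3746 [ 0.564 -0.063
[... 1803 characters left out ...]
.082  0.069] [[0.504, -0.177, 0.065], [0.621, 0.05, 0.092]]
flap_wheel 0.83 [300. 314.  20.  25.] 409 [ 0.547 -0.323  0.018] [[0.526, -0.34, 0.002], [0.573, -0.296, 0.042]]
bottle 0.65 [332. 193.  21.  61.] 1030 [0.766 0.072 0.091] [[0.743, 0.06, 0.008], [0.799, 0.1, 0.188]]
bottle 0.57 [329. 305.  20.  22.] 331 [ 0.623 -0.317  0.019] [[0.606, -0.331, -0.001], [0.65, -0.27, 0.045]]
tape 0.92 [358. 251.  30.  22.] 435 [ 0.781 -0.116  0.016] [[0.741, -0.157, 0.002], [0.82, -0.073, 0.024]]
wrench 0.66 [287. 179.  55.   8.] 227 [0.714 0.393 0.004] [[0.614, 0.378, -0.003], [0.795, 0.425, 0.009]]
ridge 0.46 [277. 200.  22.   6.] 76 [0.621 0.164 0.058] [[0.595, 0.153, 0.047], [0.645, 0.191, 0.063]]
```

View pics/top0.png

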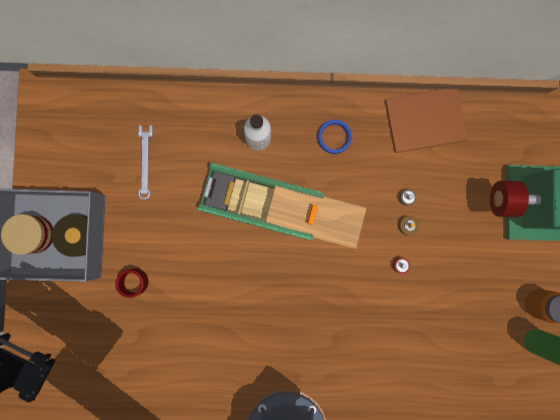

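View pics/side0.png

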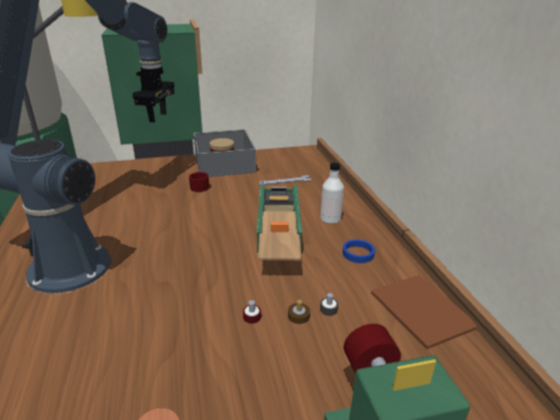

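```bash
python3 - <<'E'
from h import *
for n in ("top","side"):
    c=camera(n);W=cloud(c)
    print("==",n)
    for l in ("drum","lid","box","handle","ridge"):
        r=cut_out(l,n)
        if not r: print(l,"none");continue
        R=r[0]["region"];p=W[R];p=p[~np.isnan(p[:,0])]
        if l=="drum":
            R=cv2.dilate(R.astype(np.uint8),np.ones((3,3)))>0; p=W[R];p=p[~np.isnan(p[:,0])]
            for lo,hi in((.004,.025),(.028,.05),(.041,.05)):
                q=p[(p[:,2]>lo)&(p[:,2]<hi)]
                if len(q):print(l,lo,len(q),(q.min(0)+q.max(0))/2,np.ptp(q,axis=0))
        if l=="lid":
            q=p[(p[:,2]>.060)&(p[:,2]<.073)]
            print("lid",cv2.minAreaRect(q[:,:2].astype(np.float32)*1000),np.median(q[:,2]))
            q=p[(p[:,2]>.08)];print("bar",len(q),cv2.minAreaRect(q[:,:2].astype(np.float32)*1000),np.percentile(q[:,2],90))
        if l=="ridge": print("ridge",p.mean(0),cv2.minAreaRect(p[:,:2].astype(np.float32)*1000))
    # lips: green pixels
    hsv=cv2.cvtColor(c["pixels"],cv2.COLOR_BGR2HSV)
    g=(hsv[...,0]>50)&(hsv[...,0]<90)&(hsv[...,1]>90)
    m=g&(W[...,2]>.068)&(W[...,2]<.082)&(abs(W[...,0]-.59)<.15)&(abs(W[...,1]-.08)<.2)
    q=W[m];print("lips",len(q),cv2.minAreaRect(q[:,:2].astype(np.float32)*1000),np.median(q[:,2]))
    im=cv2.resize(c["pixels"][150:270,190:390] if n=="top" else c["pixels"][160:340,220:400],None,fx=3.5 if n=="top" else 3,fy=3.5 if n=="top" else 3,interpolation=cv2.INTER_CUBIC)
    cv2.imwrite(f"pics/{n}crop.png",im)
E
```

```text
== top
drum 0.004 187 [ 0.44206323 -0.29294048  0.01499135] [0.03974526 0.04094668 0.01894892]
drum 0.028 30 [ 0.44123369 -0.29327777  0.03823957] [0.01275726 0.0140817  0.01304319]
drum 0.041 17 [ 0.44123369 -0.29401648  0.04291041] [0.01275726 0.01057133 0.0037015 ]
lid ((563.7877197265625, -57.76653289794922), (237.54660034179688, 107.14332580566406), 76.54142761230469) 0.06688265221073497
bar 119 ((566.6631469726562, -47.51478576660156), (14.465010643005371, 49.33473587036133), 76.35433959960938) 0.09497766976582463
ridge [0.61662099 0.16562143 0.05727361] ((617.0328369140625, 165.9202880859375), (11.726983070373535, 55.59498977661133), 75.2885513305664)
lips 1044 ((598.3796997070312, 82.09712219238281), (294.4889831542969, 122.13030242919922), 76.52580261230469) 0.0729122625784957
== side
drum 0.004 10 [ 0.56675048 -0.06432857  0.01501946] [0.11841052 0.03406089 0.018795  ]
drum 0.028 38 [0.58256418 0.02719455 0.03749666] [0.14885856 0.21700503 0.01825778]
drum 0.041 7 [0.56549116 0.01833438 0.04403802] [0.11376764 0.19928469 0.00517505]
lid ((565.2333374023438, -59.70130920410156), (241.86500549316406, 107.82122802734375), 77.95364379882812) 0.06861224544400435
bar 130 ((569.384765625, -50.31852722167969), (20.440616607666016, 47.061378479003906), 75.90229034423828) 0.09589030813374097
ridge [0.63161815 0.20529098 0.06649206] ((631.2786865234375, 203.76458740234375), (12.204137802124023, 39.6033821105957), 77.33099365234375)
lips 262 ((598.2101440429688, 74.83567810058594), (288.3838806152344, 117.0320053100586), 76.460693359375) 0.0744342502266061
```

View pics/topcrop.png

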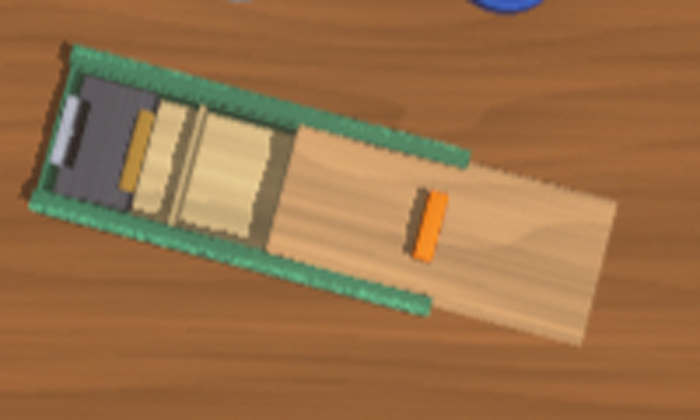

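{"op": "step_arm", "data": {
  "rows": [
    [0.027,-0.0465,0,0,0,-8.8],
    [0.027,-0.0465,0,0,0,-8.8],
    [0.027,-0.0465,0,0,0,-8.8],
    [0.027,-0.0465,0,0,0,-8.8],
    [0.027,-0.0465,0,0,0,-8.8],
    [0.027,-0.0465,0,0,0,-8.8],
    [0.027,-0.0465,0,0,0,-8.8],
    [0.027,-0.0465,0,0,0,-8.8],
    [0.025,-0.0465,0,0,0,-8.5],
    [-0.0075,-0.0555,-0.018,0,0,0],
    [-0.0075,-0.0555,-0.018,0,0,0],
    [-0.0075,-0.0555,-0.018,0,0,0]
  ],
  "jaw": 0.045
}}

```text
time: 3.3
position: [0.4782, -0.0183, 0.3506]
tool_rot: [0.785, 0.619, 0.0, 0.001]
ft_force: [1.4, -0.5, 0.3]
grip_width: 0.0454
grip_force: 0.0
```

{"op": "step_arm", "data": {
  "rows": [
    [-0.0075,-0.0555,-0.018,0,0,0],
    [-0.0075,-0.0555,-0.018,0,0,0],
    [-0.0075,-0.0555,-0.018,0,0,0],
    [-0.0075,-0.0555,-0.018,0,0,0],
    [-0.0055,-0.055,-0.018,0,0,0],
    [0,0,0,0,0,0],
    [0,0,0,0,0,0]
  ]
}}

```text
time: 4.18
position: [0.4425, -0.2933, 0.2606]
tool_rot: [0.785, 0.619, 0.0, -0.001]
ft_force: [0.4, 0.4, 0.3]
grip_width: 0.0451
grip_force: 0.0
```

{"op": "step_arm", "data": {
  "rows": [
    [-0.001,0,-0.02,0,0,0],
    [0,0,-0.015,0,0,0],
    [0,0,-0.01,0,0,0],
    [0,0,-0.007,0,0,0],
    [0,0,-0.003,0,0,0],
    [0,0,0,0,0,0]
  ]
}}

```text
time: 4.92
position: [0.4419, -0.2936, 0.2057]
tool_rot: [0.785, 0.619, 0.0, 0.0]
ft_force: [0.3, 0.4, 0.2]
grip_width: 0.045
grip_force: 0.0
```

{"op": "step_arm", "data": {
  "rows": [
    [0,0,0,0,0,0],
    [0,0,0,0,0,0],
    [0,0,0,0,0,0],
    [0,0,0,0,0,0],
    [0,0,0,0,0,0]
  ],
  "jaw": 0,
  "squeeze": 20
}}

```text
time: 5.55
position: [0.442, -0.2937, 0.2059]
tool_rot: [0.785, 0.619, 0.0, 0.0]
ft_force: [1.6, -0.1, 1.5]
grip_width: 0.0133
grip_force: 20.0
```

{"op": "step_arm", "data": {
  "rows": [
    [0,0,0.025,0,0,0],
    [0,0,0.05,0,0,0],
    [0,0,0.06,0,0,0],
    [0.02,0.0487,0,0,0,0],
    [0.02,0.0487,0,0,0,0],
    [0.02,0.0487,0,0,0,0],
    [0.02,0.0487,0,0,0,0],
    [0.02,0.0487,0,0,0,0],
    [0.02,0.0487,0,0,0,0],
    [0.02,0.0487,0,0,0,0],
    [0.02,0.0487,0,0,0,0]
  ]
}}

```text
time: 6.92
position: [0.6019, 0.0977, 0.3402]
tool_rot: [0.785, 0.619, -0.001, -0.0]
ft_force: [0.5, 1.1, -1.4]
grip_width: 0.0133
grip_force: 20.0
```

{"op": "step_arm", "data": {
  "rows": [
    [0,0,0,0,0,0],
    [0,0,0,0,0,0]
  ]
}}

```text
time: 7.18
position: [0.6011, 0.096, 0.3401]
tool_rot: [0.785, 0.62, -0.001, -0.0]
ft_force: [-0.5, -0.3, -1.4]
grip_width: 0.0131
grip_force: 20.1
```

```bash
python3 - <<'E'
from h import *
c=camera("side");W=cloud(c)
cv2.imwrite("pics/hold.png",cv2.resize(c["pixels"][120:300,190:370],None,fx=3,fy=3,interpolation=cv2.INTER_CUBIC))
for l in("drum","bottle"):
  for r in cut_out(l,"side")[:1]:
    p=W[r["region"]];p=p[~np.isnan(p[:,0])];print(l,r["confidence"],r["extent"],np.percentile(p,[2,50,98],axis=0).round(3).tolist())
print(get_obs()["position"])
E
```

```text
bottle 0.59 [331.3, 193.4, 20.8, 62.9] [[0.743, 0.059, 0.006], [0.766, 0.071, 0.09], [0.797, 0.099, 0.189]]
[0.60136559 0.09472217 0.34049208]
```

View pics/hold.png

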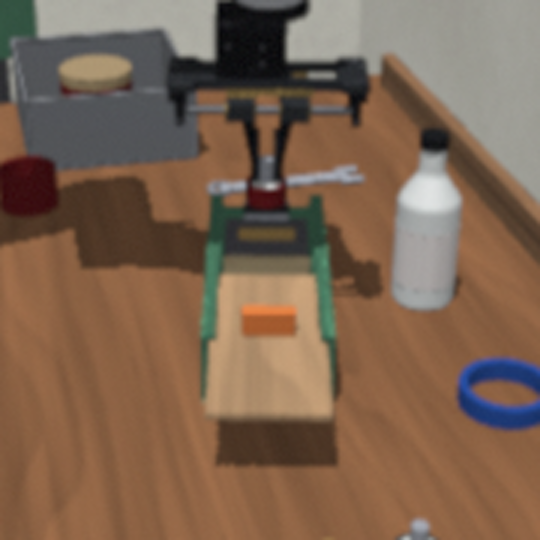

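{"op": "step_arm", "data": {
  "rows": [
    [0,0.001,-0.03,0,0,0],
    [0,0,-0.035,0,0,0],
    [0,0,-0.03,0,0,0],
    [0,0,-0.018,0,0,0],
    [0,0,-0.009,0,0,0],
    [0,0,-0.0025,0,0,0],
    [0,0,0,0,0,0]
  ]
}}

```text
time: 8.2
position: [0.6022, 0.097, 0.217]
tool_rot: [0.785, 0.619, 0.001, 0.001]
ft_force: [-0.9, -0.0, -1.4]
grip_width: 0.0132
grip_force: 20.1
```

{"op": "step_arm", "data": {
  "rows": [
    [0,0,-0.001,0,0,0],
    [0,0,-0.001,0,0,0],
    [0,0,0,0,0,0]
  ]
}}

```text
time: 8.57
position: [0.6018, 0.0971, 0.2144]
tool_rot: [0.785, 0.619, 0.0, 0.0]
ft_force: [0.9, 0.8, -0.7]
grip_width: 0.0129
grip_force: 20.1
```

{"op": "step_arm", "data": {
  "rows": [
    [0,0,-0.0007,0,0,0],
    [0,0,-0.0007,0,0,0],
    [0,0,-0.0005,0,0,0],
    [0,0,0,0,0,0]
  ]
}}

```text
time: 9.07
position: [0.6018, 0.097, 0.2123]
tool_rot: [0.785, 0.619, -0.0, -0.0]
ft_force: [0.4, 0.4, -2.3]
grip_width: 0.0131
grip_force: 20.1
```

{"op": "step_arm", "data": {
  "rows": [
    [0,0,-0.0005,0,0,0],
    [0,0,-0.0004,0,0,0],
    [0,0,0,0,0,0]
  ]
}}

```text
time: 9.45
position: [0.6019, 0.097, 0.2118]
tool_rot: [0.785, 0.619, 0.0, 0.0]
ft_force: [-0.1, -0.2, 2.1]
grip_width: 0.0134
grip_force: 20.1
```

{"op": "step_arm", "data": {
  "rows": [
    [0,0,0,0,0,0],
    [0,0,0,0,0,0],
    [0,0,0,0,0,0],
    [0,0,0.01,0,0,0],
    [0,0,0.03,0,0,0],
    [0,0,0.04,0,0,0],
    [0,0,0.03,0,0,0],
    [0,0,0,0,0,0]
  ],
  "jaw": 0.034
}}

```text
time: 10.45
position: [0.6027, 0.0971, 0.3247]
tool_rot: [0.785, 0.619, 0.003, 0.002]
ft_force: [-0.2, -0.5, -0.4]
grip_width: 0.0338
grip_force: 0.0
```

{"op": "step_arm", "data": {
  "rows": [
    [-0.004,-0.016,0,0,0,10],
    [-0.004,-0.016,0,0,0,10],
    [-0.004,-0.016,0,0,0,10],
    [-0.004,-0.016,0,0,0,10],
    [-0.004,-0.016,0,0,0,10],
    [-0.004,-0.016,0,0,0,10],
    [-0.004,-0.016,0,0,0,10],
    [-0.004,-0.016,0,0,0,10],
    [-0.0035,-0.0165,0,0,0,10],
    [0,0,0,0,0,0],
    [0,0,0,0,0,0]
  ]
}}

```text
time: 11.82
position: [0.5661, -0.0471, 0.3208]
tool_rot: [0.119, 0.993, 0.0, -0.001]
ft_force: [-0.2, 0.1, 0.1]
grip_width: 0.0344
grip_force: 0.0
```

```bash
python3 - <<'E'
from h import *
c=camera("top");W=cloud(c)
cv2.imwrite("pics/placed.png",cv2.resize(c["pixels"][150:270,190:390],None,fx=3.5,fy=3.5,interpolation=cv2.INTER_CUBIC))
for l in("drum","lid"):
  for r in cut_out(l,"top")[:2]:
    p=W[r["region"]];p=p[~np.isnan(p[:,0])];print(l,r["confidence"],r["extent"],np.percentile(p,[2,50,98],axis=0).round(3).tolist())
print(get_obs()["position"])
E
```

```text
drum 0.68 [254.5, 200.4, 18.2, 15.7] [[0.579, 0.078, 0.004], [0.599, 0.096, 0.024], [0.62, 0.116, 0.051]]
lid 0.91 [306.3, 216.1, 81.8, 61.5] [[0.497, -0.13, 0.043], [0.543, 0.005, 0.067], [0.626, 0.065, 0.435]]
[ 0.56633688 -0.04682781  0.32121803]
```

View pics/placed.png

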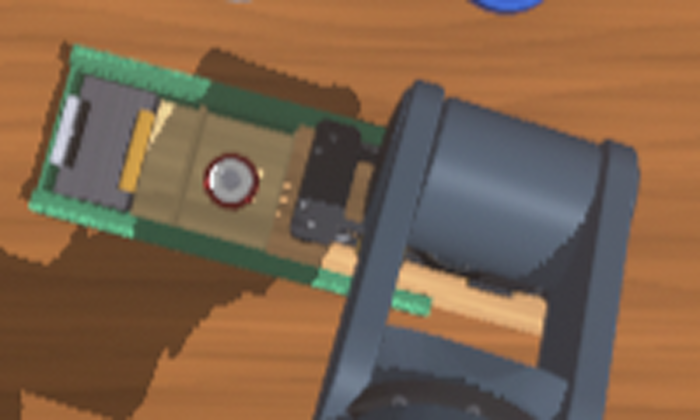

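The drum stands upright in the middle of the pocket (crop 230,180), with the lid still open. Next I go down over the bar.

{"op": "step_arm", "data": {
  "rows": [
    [0,-0.001,-0.025,0,0,0],
    [0,0,-0.02,0,0,0],
    [0,0,-0.012,0,0,0],
    [0,0,-0.005,0,0,0],
    [0,0,-0.002,0,0,0],
    [0,0,0,0,0,0]
  ]
}}

```text
time: 12.72
position: [0.5665, -0.0485, 0.2579]
tool_rot: [0.117, 0.993, -0.0, 0.0]
ft_force: [-0.7, 0.4, 0.2]
grip_width: 0.0338
grip_force: 0.0
```

{"op": "step_arm", "data": {
  "rows": [
    [0.0007,0.0029,0,0,0,0],
    [0.0007,0.0029,0,0,0,0],
    [0.0007,0.0029,0,0,0,0],
    [0.0007,0.0029,0,0,0,0],
    [0.0007,0.0029,0,0,0,0]
  ]
}}

```text
time: 13.35
position: [0.5699, -0.0341, 0.2576]
tool_rot: [0.117, 0.993, -0.0, 0.0]
ft_force: [-0.9, -2.5, 2.2]
grip_width: 0.034
grip_force: 1.2
```

{"op": "step_arm", "data": {
  "rows": [
    [0.0014,0.0058,0,0,0,0],
    [0.0014,0.0058,0,0,0,0],
    [0.0014,0.0058,0,0,0,0],
    [0.0014,0.0058,0,0,0,0],
    [0.0014,0.0058,0,0,0,0],
    [0.0014,0.0058,0,0,0,0],
    [0.0014,0.0058,0,0,0,0],
    [0.0014,0.0058,0,0,0,0],
    [0.0014,0.0058,0,0,0,0],
    [0.0014,0.0058,0,0,0,0],
    [0.0012,0.005,0,0,0,0]
  ]
}}

```text
time: 14.72
position: [0.5851, 0.0294, 0.2574]
tool_rot: [0.117, 0.993, 0.0, -0.0]
ft_force: [-0.7, -2.3, 2.1]
grip_width: 0.0339
grip_force: 1.4
```

{"op": "step_arm", "data": {
  "rows": [
    [0.0007,0.0029,0,0,0,0],
    [0.0007,0.0029,0,0,0,0],
    [0.0007,0.0029,0,0,0,0]
  ]
}}

```text
time: 15.1
position: [0.5871, 0.0378, 0.2574]
tool_rot: [0.117, 0.993, 0.0, -0.0]
ft_force: [-1.0, -2.7, 3.0]
grip_width: 0.0338
grip_force: 1.4
```

{"op": "step_arm", "data": {
  "rows": [
    [0.0007,0.0029,0,0,0,0],
    [0.0007,0.0029,0,0,0,0],
    [0.0007,0.0029,0,0,0,0],
    [0.0007,0.0029,0,0,0,0],
    [0.0007,0.0029,0,0,0,0]
  ]
}}

```text
time: 15.72
position: [0.5906, 0.0524, 0.2574]
tool_rot: [0.117, 0.993, 0.0, -0.0]
ft_force: [-1.3, -2.8, 1.6]
grip_width: 0.0339
grip_force: 1.3
```

{"op": "step_arm", "data": {
  "rows": [
    [0.0007,0.0029,0,0,0,0],
    [0.0007,0.0029,0,0,0,0]
  ]
}}

```text
time: 15.98
position: [0.592, 0.0582, 0.2574]
tool_rot: [0.117, 0.993, 0.0, -0.0]
ft_force: [-1.5, -2.6, 1.6]
grip_width: 0.0337
grip_force: 1.3
```

{"op": "step_arm", "data": {
  "rows": [
    [0.0005,0.0019,0,0,0,0],
    [0.0005,0.0019,0,0,0,0]
  ]
}}

```text
time: 16.23
position: [0.593, 0.0619, 0.2574]
tool_rot: [0.117, 0.993, -0.0, -0.0]
ft_force: [-0.9, -2.1, 2.7]
grip_width: 0.034
grip_force: 1.3
```

{"op": "step_arm", "data": {
  "rows": [
    [0.0005,0.0019,0,0,0,0],
    [0.0005,0.0019,0,0,0,0]
  ]
}}

```text
time: 16.48
position: [0.594, 0.0657, 0.2574]
tool_rot: [0.117, 0.993, 0.0, -0.0]
ft_force: [-1.2, -1.9, 2.0]
grip_width: 0.034
grip_force: 1.3
```

{"op": "step_arm", "data": {
  "rows": [
    [0.0005,0.0019,0,0,0,0],
    [0.0005,0.0019,0,0,0,0]
  ]
}}

```text
time: 16.73
position: [0.595, 0.0692, 0.2574]
tool_rot: [0.117, 0.993, -0.001, -0.0]
ft_force: [-2.4, -7.2, 2.5]
grip_width: 0.034
grip_force: 3.4
```

{"op": "step_arm", "data": {
  "rows": [
    [0.0005,0.0019,0,0,0,0],
    [0.0005,0.0019,0,0,0,0]
  ]
}}

```text
time: 16.98
position: [0.5958, 0.072, 0.2577]
tool_rot: [0.117, 0.993, -0.002, -0.0]
ft_force: [-2.3, -8.8, 4.9]
grip_width: 0.034
grip_force: 4.6
```

{"op": "step_arm", "data": {
  "rows": [
    [0.0005,0.0019,0,0,0,0],
    [0.0005,0.0019,0,0,0,0]
  ]
}}

```text
time: 17.23
position: [0.5968, 0.0753, 0.258]
tool_rot: [0.116, 0.993, -0.002, -0.0]
ft_force: [-2.8, -11.0, 6.9]
grip_width: 0.0341
grip_force: 5.5
```

{"op": "step_arm", "data": {
  "rows": [
    [0.0005,0.0019,0,0,0,0],
    [0.0005,0.0019,0,0,0,0]
  ]
}}

```text
time: 17.48
position: [0.5981, 0.0799, 0.258]
tool_rot: [0.117, 0.993, -0.001, 0.0]
ft_force: [-0.7, -6.1, 4.7]
grip_width: 0.0341
grip_force: 2.9
```

{"op": "step_arm", "data": {
  "rows": [
    [0.0005,0.0019,0,0,0,0],
    [0.0005,0.0019,0,0,0,0],
    [0.0005,0.0019,0,0,0,0],
    [0.0005,0.0019,0,0,0,0],
    [0.0004,0.0019,0,0,0,0],
    [0.0004,0.0019,0,0,0,0],
    [0.0004,0.0019,0,0,0,0]
  ]
}}

```text
time: 18.35
position: [0.6014, 0.0935, 0.258]
tool_rot: [0.117, 0.993, -0.001, 0.0]
ft_force: [-1.0, -5.9, 4.8]
grip_width: 0.034
grip_force: 2.8
```

{"op": "step_arm", "data": {
  "rows": [
    [0.0003,0.001,0,0,0,0],
    [0.0002,0.001,0,0,0,0]
  ]
}}

```text
time: 18.6
position: [0.6019, 0.0955, 0.258]
tool_rot: [0.117, 0.993, -0.001, 0.0]
ft_force: [-1.8, -5.3, 4.6]
grip_width: 0.0342
grip_force: 2.8
```

{"op": "step_arm", "data": {
  "rows": [
    [0.0003,0.001,0,0,0,0],
    [0.0002,0.001,0,0,0,0]
  ]
}}

```text
time: 18.85
position: [0.6024, 0.0975, 0.258]
tool_rot: [0.117, 0.993, -0.001, 0.0]
ft_force: [-1.4, -4.3, 4.9]
grip_width: 0.0339
grip_force: 2.7
```

Now half-millimetre rows in short calls.

{"op": "step_arm", "data": {
  "rows": [
    [0.0002,0.0007,0,0,0,0],
    [0.0002,0.0007,0,0,0,0],
    [0.0001,0.0006,0,0,0,0]
  ]
}}

```text
time: 19.23
position: [0.6029, 0.0995, 0.258]
tool_rot: [0.117, 0.993, -0.001, 0.0]
ft_force: [-1.1, -4.7, 4.6]
grip_width: 0.0346
grip_force: 2.7
```

{"op": "step_arm", "data": {
  "rows": [
    [0.0001,0.0005,0,0,0,0],
    [0.0001,0.0005,0,0,0,0]
  ]
}}

```text
time: 19.48
position: [0.6031, 0.1005, 0.258]
tool_rot: [0.117, 0.993, -0.001, 0.0]
ft_force: [-1.4, -5.1, 4.6]
grip_width: 0.0343
grip_force: 2.7
```

{"op": "step_arm", "data": {
  "rows": [
    [0.0001,0.0005,0,0,0,0],
    [0.0001,0.0005,0,0,0,0]
  ]
}}

```text
time: 19.73
position: [0.6033, 0.1015, 0.258]
tool_rot: [0.117, 0.993, -0.001, 0.0]
ft_force: [-0.1, -4.3, 4.6]
grip_width: 0.034
grip_force: 2.7
```

{"op": "step_arm", "data": {
  "rows": [
    [0.0001,0.0005,0,0,0,0],
    [0.0001,0.0005,0,0,0,0]
  ]
}}

```text
time: 19.98
position: [0.6035, 0.1025, 0.258]
tool_rot: [0.117, 0.993, -0.001, 0.0]
ft_force: [-2.0, -5.7, 4.9]
grip_width: 0.034
grip_force: 2.7
```

{"op": "step_arm", "data": {
  "rows": [
    [0.0001,0.0005,0,0,0,0],
    [0.0001,0.0005,0,0,0,0]
  ]
}}

```text
time: 20.23
position: [0.6037, 0.1035, 0.258]
tool_rot: [0.117, 0.993, -0.001, 0.0]
ft_force: [-0.8, -5.3, 4.4]
grip_width: 0.034
grip_force: 2.7
```

{"op": "step_arm", "data": {
  "rows": [
    [0.0001,0.0005,0,0,0,0],
    [0.0001,0.0005,0,0,0,0]
  ]
}}

```text
time: 20.48
position: [0.6039, 0.1045, 0.258]
tool_rot: [0.117, 0.993, -0.001, 0.0]
ft_force: [-2.3, -4.9, 4.5]
grip_width: 0.0343
grip_force: 2.7
```

{"op": "step_arm", "data": {
  "rows": [
    [0.0001,0.0005,0,0,0,0],
    [0.0001,0.0005,0,0,0,0]
  ]
}}

```text
time: 20.72
position: [0.604, 0.1064, 0.2575]
tool_rot: [0.118, 0.993, 0.001, 0.0]
ft_force: [0.2, 0.3, 0.5]
grip_width: 0.0338
grip_force: 0.0
```

{"op": "step_arm", "data": {
  "rows": [
    [0.0001,0.0004,0,0,0,0],
    [0,0,0,0,0,0]
  ]
}}

```text
time: 20.98
position: [0.6039, 0.107, 0.2571]
tool_rot: [0.117, 0.993, 0.0, -0.0]
ft_force: [0.3, -0.1, 0.1]
grip_width: 0.0337
grip_force: 0.0
```

{"op": "step_arm", "data": {
  "rows": [
    [0.0001,0.0003,0,0,0,0],
    [0,0,0,0,0,0]
  ]
}}

```text
time: 21.22
position: [0.6041, 0.1069, 0.2574]
tool_rot: [0.117, 0.993, 0.0, -0.0]
ft_force: [-0.2, 0.1, 0.1]
grip_width: 0.0339
grip_force: 0.0
```

{"op": "step_arm", "data": {
  "rows": [
    [-0.0005,-0.0025,0,0,0,0],
    [-0.0005,-0.0025,0,0,0,0],
    [0,0,0,0,0,0],
    [0,0,0.02,0,0,0],
    [0,0,0.05,0,0,0],
    [0,0,0.06,0,0,0],
    [-0.03,-0.03,0.04,0,0,0],
    [-0.03,-0.05,0,0,0,0],
    [-0.03,-0.05,0,0,0,0],
    [-0.03,-0.05,0,0,0,0],
    [-0.02,-0.05,0,0,0,0],
    [0,0,0,0,0,0]
  ]
}}

```text
time: 22.72
position: [0.462, -0.1311, 0.4277]
tool_rot: [0.12, 0.993, -0.0, 0.0]
ft_force: [0.6, 0.1, -0.6]
grip_width: 0.0339
grip_force: 0.0
```

```bash
python3 - <<'E'
from h import *
o=get_obs();print(o["time"],o["position"],o["ft_force"])
c=camera("top");W=cloud(c)
cv2.imwrite("pics/end.png",cv2.resize(c["pixels"][110:290,190:430],None,fx=3.2,fy=3.2,interpolation=cv2.INTER_CUBIC))
O=np.array([595.7,71.3]);Y=np.array([.2334,.9724])
r=cut_out("lid","top")[0];p=W[r["region"]];p=p[~np.isnan(p[:,0])]
for q in(p[(p[:,2]>.06)&(p[:,2]<.073)],p[(p[:,2]>.08)&(p[:,2]<.11)]):
    m=cv2.minAreaRect(q[:,:2].astype(np.float32)*1000);print(m,(np.array(m[0])-O)@Y)
E
```

```text
22.725 [ 0.46204293 -0.13107129  0.4277207 ] [ 0.62300132  0.08274986 -0.61882606]
((600.0280151367188, 89.19801330566406), (237.12351989746094, 95.7765121459961), 76.35238647460938) 18.414186871337883
((602.5172729492188, 98.46815490722656), (14.070212364196777, 49.64387512207031), 75.7713394165039) 28.00946533813476
```

View pics/end.png

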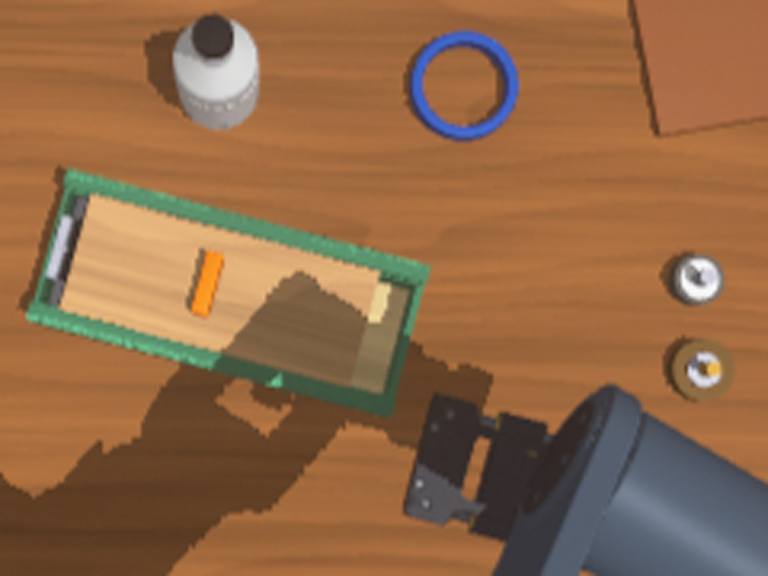

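The lid is shut right up to the catch: its leading edge is at crop (75,250) and the bar at (207,283). The neighbouring items haven't moved and the arm is clear.

```bash
python3 -c "
from rig import hand_in;print(hand_in())"
```

```text
the job is handed in; nothing more can be done
None
```

I set the drum upright in the pocket, slid the lid shut until the push force fell to zero past the ridge (taken as the snap), and handed the job in at about 23 s; the judge returned no verdict.

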